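Unload the drill jig: swing the bush arm away, eject the hub

ROBOT

A 7-joint arm with a two-finger parallel gripper is mounted at the origin on the work surface. World frame = base frame: x ahead of the robot, y to its left, z up, the work surface at z = 0. Lengths are in m, angles in rad, forces in N, time in s.
With the tool pointing down it reaches from about 0.4 to 0.85 m from the base axis. Payload 4.5 kg.
Tool frame: the origin (TCP) lies on the centre line of the jaws, within the pads' length; the fingertips stand 8 mm ahead of it and the grasp point (between the pads) lies 11 mm behind it; z points along the fingers, x is the direction in which the jaws open and shut, and the axes are right-handed (so a half turn about z gives the same grasp; the last joint's range is limited). The gripper opens to 88 mm and grips with 3 to 60 N. Pads are 18 mm wide; open, the fingers measure 123 mm over their backs; the gripper's body (75 mm by 187 mm) begins 45 mm behind the grasp point.
Start: joints at [1.26, 0.689, -0.195, 1.565, 0.157, 0.902, -0.215], TCP at [0.211, -0.588, 0.247] pointing down, gripper open.
Joint ranges: [-3.01, 3.01], [-0.46, 2.08], [-1.47, 1.51], [0.13, 2.56], [-1, 4.14], [0.04, 2.09], [-2.66, 2.66]. Speed limits (rad/s): [2.57, 2.57, 3.14, 3.14, 3.14, 3.14, 3.14].

INTERFACE

Orientations are given as a unit quaternion [x, y, z, w].
In Python, from plant import get_state, snapshot, finish_job, boxes_of, pinpoint gives the robot as it stands.
- The arm moves only by the shell command python3 -m creep 'ROWS' [FORCE]. ROWS is JSON, a list of rows, each an object with "hand": the finger opening in m, from 0 to 0.0881; "slide": the shift along the tool's x, y, z in m, a list of three; "turn": the turn about the tool's z in degrees. A call has 1 to 5 rows; each row shifts and turns the commanded pose from where the row before left it, along the tool's axes as they then stand; what a row does not reach is not made up. A row lasts 1/8 s, in which the tool goes at most 62.5 mm and 10.7 degrees, less where a joint would pass 70% of its speed; a pose out of reach is approached as far as the arm can. A call is refused whole if a number of a shift passes 0.0625 or a number of a turn 10.7, either way. A call with a gripper value outside its range is refused whole. The fingers move at their own pace and stop on an object; FORCE is the grip in N (left out, the last holds). Time passes only in rows, so rows that do not move let the fingers close. It gives the time, the measured TCP pose, the force and the opening at its end, in the units of the state.
- get_state(): the state, without advancing time (a new reading comes with each control period).
- snapshot(name): name is "scene" or "side" or "wrist"; returns a dict with "frame" (400x640x3 uint8, red, green, blue), "depth" (400x640 float32, m along the optical axis (not along the pixel's ray), 0 where there is no reading), "mtx" (3x3 intrinsics, pixels), "camera_from_world" (4x4, takes a point from world to camera coordinates). Camera axes: x right, y down, z forward; pixel columns grow to the right and rows downward; lengths in m; the calibration is good to about 2 mm. A picture is of the moment at which its call begins.
- finish_job(): hands the job in, once; it reports no verdict.
Trained networks look in a picture, given as the dict that the camera call returned (one of the last four; its "shot" number tells which), for a name from the list of things; names that differ only in an ending like _2 or _b are one class to them, and where a whole thing is asked for, a point or a joint stands for the part that bears it (a point fixed in the world has none). Each returns a list of dicts, best first, with "conf" (0 to 1); they miss things now and then, are a little off and sometimes report something else, mostly with a low value. They report only what shows in the picture. A call takes as long as a camera call. They do not tell look-alikes from the thing itself.
- boxes_of(target, picture): "uv" ([column, row] in pixels, amid what is visible of it).
- pinpoint(target, picture): "uv" ([column, row] in pixels: a listed point, or the origin of a listed thing).
The state is a dict: "clock": time; "q": joint angles; "qd": joint speeds; "joint_torque": joint torques, N m; "tool_pos": TCP position; "eef_rot": TCP orientation; "contact_force": force on the tool from outside, world axes, zero at the start; "moment": the same for the moment, N m; "opening": opening from 0.0 (shut) to 1.0 (fully open).
Only numpy, scipy, OpenCV 4.12 (cv2) and the standard library are available. Lean on these libraries where they do the work, as an engineer would, in place of code of your own. Each camera call takes 0.05 s, during which the arm holds its last target.

TASK

Swing the drill jig's arm aside, away from the nest and clockwise seen from above, until you feel it come up firmly but gently against its hidden stop, and leave it swung clear. Then press the ejector lever down so that the aluminium hub rises out of the nest, take the raised hub and set it down upright in the empty steel tray without dropping it. Leave the hammer and the bottle alone.

Things in the scene. Friction and masses are not known exactly. Their poses are not given: they have to be found in the camera images.
- jig: Grey drill jig, fixed; origin on the bench under the nest's centre, z up. Nest: block 110 x 110 mm, 72 mm high, with a round pocket 63 mm wide, 60 mm deep, and a 30 mm ejector hole in the pocket's floor. A column (drum 90 mm wide, 82 mm high) for the swing arm stands at jig x +90, y +60 mm; the ejector lever sticks out of the block to -y.
- nest (a point): Centre of the nest's mouth, 72 mm over the bench; axes as the jig's.
- swingarm: Flat steel swing arm that starts over the nest and blocks the hub. Origin on its upright pivot axis, 86 mm up; x along the arm to the handle. Bar 26 mm wide, 166 mm long, underside 100 mm up. It swings clear clockwise seen from above (handle first to jig -x, then +y), against light friction (under 3 N at the handle), and stays where it is left.
- pivot (a point): Point on the arm's pivot axis on top of the column, where a hard stop is hidden. The stop ends the swing somewhere between 65 and 110 degrees from the line pivot-to-nest, different each time: it cannot be seen, only felt. Press the arm on it for half a second with 5 to 15 N at the handle; 30 N there is too hard. The other way the arm is blocked soon after its start.
- bush (a point): Lower end of the round drill bush under the arm, 32 mm wide, 108 mm from the pivot, 78 mm over the bench (6 mm over the nest): it moves with the arm.
- handle (a point): Middle of the upright black knob on the arm's end, 150 mm from the pivot: 24 mm wide, from 116 to 172 mm over the bench, this point at 144 mm.
- lever_pad (a point): Middle of the upper face of the ejector lever's dark steel pad (46 x 36 mm). At the start it is 97 mm up at jig y -161 mm, the lever 17 degrees above level; fully down it is 38 mm up at jig y -166 mm, against its end stop. Friction (8 to 12 N to press it) keeps it where it is left. Going down it pushes a pin up under the hub: fully down raises the hub 32 mm.
- lever_axis (a point): Middle of the ejector lever's level hinge axis, parallel to the jig's x, at jig y -68 mm and 60 mm up. The pad's centre is 100 mm from it.
- hub_centre (a point): Centre of the loose aluminium hub, a plain upright cylinder 60 mm wide and 60 mm high, about 0.25 to 0.45 kg. It starts sunk in the nest, its top level with the nest's mouth (centre 42 mm over the bench); with the lever fully down its top 32 mm stand out of the mouth.
- tray: Empty open square tray of dark steel sheet, fixed: 140 x 140 mm outside, walls 5 mm thick and 25 mm high, floor 5 mm thick; origin under its centre on the bench.
- hammer: Hammer lying on the bench, a bystander: origin under it; leave it alone.
- oil: White plastic bottle 60 mm wide, 130 mm high, a bystander: origin under its centre; leave it alone.
Mind the look-alikes: they are no part of the job. What is meant by the part that bears hub_centre is not blue or green, and is the larger of those in its own colour.

How it is judged:
By the outcome, as a careful person would: the job done as asked, in the order asked, and still so for the second after the job is handed in, with the robot touching nothing.
It also fails if it takes over 72 s, if anything falls off the work surface, if the arm or the gripper's body presses on something with over 40 N, if the wrist force passes 120 N, or if a joint passes its speed limit or range.

## Working session

There is one attempt and no reset: what is moved stays moved. The work goes in short steps, Python scripts to look and compute and a shell command to move; the robot and the scene stay as the last step left them, time stands still between calls to the robot, and variables do not carry over. Pictures are saved under pics/ and viewed, and the job is handed in when it is done.

```bash
ls; mkdir -p pics; cat > h.py <<'E'
import numpy as np, cv2
from plant import get_state, snapshot, finish_job, boxes_of, pinpoint
def w(pic,u,v,r=2):
    d=pic["depth"]; u0,v0=int(round(u)),int(round(v))
    p=d[max(0,v0-r):v0+r+1,max(0,u0-r):u0+r+1]; p=p[p>0]
    if len(p)==0: return None
    z=np.median(p); K=np.array(pic["mtx"])
    c=np.array([(u-K[0,2])/K[0,0]*z,(v-K[1,2])/K[1,1]*z,z,1])
    return (np.linalg.inv(pic["camera_from_world"])@c)[:3]
def onz(pic,u,v,zw):
    K=np.array(pic["mtx"]); T=np.linalg.inv(pic["camera_from_world"])
    d=T[:3,:3]@np.array([(u-K[0,2])/K[0,0],(v-K[1,2])/K[1,1],1]); o=T[:3,3]
    return o+d*(zw-o[2])/d[2]
def proj(pic,p):
    c=pic["camera_from_world"]@np.append(p,1); K=np.array(pic["mtx"]); x=K@c[:3]; return x[:2]/x[2]
def save(pic,name,crop=None,s=1):
    f=np.ascontiguousarray(pic["frame"][:,:,::-1])
    if crop: a,b,c,d=crop; f=f[b:d,a:c]
    if s!=1: f=cv2.resize(f,None,fx=s,fy=s,interpolation=cv2.INTER_CUBIC)
    cv2.imwrite("pics/"+name,f)
E
python3 - <<'E'
from h import *
np.set_printoptions(precision=4,suppress=True)
print(get_state())
Z={'nest':.072,'pivot':.1,'handle':.144,'lever_pad':.097,'bush':.078,'hub_centre':.042,'tray':0,'hammer':0,'oil':0,'jig':0,'lever_axis':.06}
for n in ["scene","side"]:
    p=snapshot(n); save(p,n+"0.png")
    for t in Z:
        for r in pinpoint(t,p)[:3]:
            print(n,t,np.round(r["uv"],1),round(r["conf"],2),onz(p,*r["uv"],Z[t]))
E
```

```text
pics
{'clock': 0.0, 'q': array([ 1.2598,  0.69  , -0.1946,  1.5663,  0.1573,  0.9025, -0.2151]), 'qd': array([ 0.0015, -0.0005,  0.0006,  0.0004, -0.0011, -0.0017, -0.0016]), 'joint_torque': array([  0.0001, -52.7554,  -1.2666, -15.3431,  -0.0525,   0.0065,
         0.0002]), 'tool_pos': array([ 0.211 , -0.5877,  0.2459]), 'eef_rot': array([ 0.818 , -0.5753, -0.0008, -0.0005]), 'contact_force': array([ 0.0016, -0.0723,  0.2332]), 'moment': array([-0.0343,  0.0674,  0.0184]), 'opening': 1.0007560163682991}
scene nest [318.3 218.6] 0.73 [0.529  0.0317 0.072 ]
scene pivot [305.8 239.6] 0.79 [0.6555 0.0957 0.1   ]
scene pivot [284.2 193.9] 0.65 [ 0.5243 -0.1183  0.1   ]
scene handle [323.8 192.8] 0.65 [0.4908 0.0229 0.144 ]
scene lever_pad [284.9 192.5] 0.61 [ 0.5135 -0.126   0.097 ]
scene bush [319.8 217.3] 0.82 [0.5271 0.0363 0.078 ]
scene hub_centre [348.7 210.5] 0.7 [0.4002 0.0519 0.042 ]
scene hub_centre [353.3 244.1] 0.68 [0.5299 0.168  0.042 ]
scene hub_centre [321.1 226.6] 0.44 [0.5247 0.0387 0.042 ]
scene tray [252.2 182.6] 0.93 [ 0.4361 -0.388   0.    ]
scene hammer [436.3 287.
[... 428 characters left out ...]
311.8 211.3] 0.92 [0.5311 0.0303 0.078 ]
side bush [266.7 205.1] 0.67 [0.6381 0.0785 0.078 ]
side bush [332. 202.] 0.42 [ 0.5136 -0.0309  0.078 ]
side hub_centre [283.4 259.1] 0.86 [0.5033 0.1714 0.042 ]
side hub_centre [357.5 256.2] 0.63 [0.374  0.0631 0.042 ]
side hub_centre [312.3 272.8] 0.63 [0.4251 0.1652 0.042 ]
side tray [413.7 176.8] 0.88 [ 0.445  -0.3791  0.    ]
side hammer [205.9 352.6] 0.6 [0.4861 0.418  0.    ]
side hammer [310.4 234.2] 0.2 [0.537  0.0307 0.    ]
side oil [335.1 177.6] 0.78 [ 0.6409 -0.2272  0.    ]
side jig [310.5 236.8] 0.59 [0.5306 0.0385 0.    ]
side jig [328.  192.3] 0.37 [ 0.6116 -0.1491  0.    ]
side lever_axis [332.6 206.9] 0.78 [ 0.5139 -0.0344  0.06  ]
```

View pics/scene0.png

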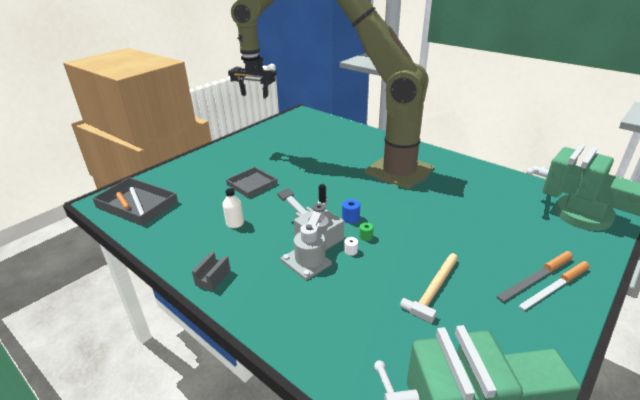

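View pics/side0.png

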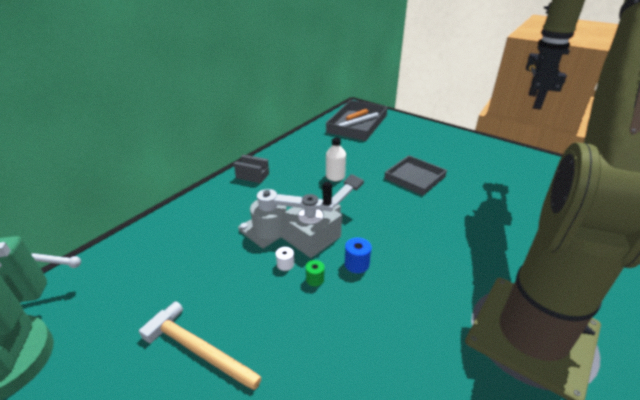

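The scene view shows the jig at about (315,225), with the arm's black knob at (322,192), the lever pad at (286,195) and the tray at (252,182). Loose cylinders stand nearby: blue (351,210), green (366,231) and small white/silver (351,246). The side view agrees. I'll move over the jig for a wrist view.

```bash
python3 -m creep '[{"slide":[-0.038,-0.039,-0.012]},{"slide":[-0.038,-0.039,-0.012]},{"slide":[-0.038,-0.039,-0.012]},{"slide":[-0.038,-0.039,-0.012]},{"slide":[-0.038,-0.039,-0.012]}]'; python3 -m creep '[{"slide":[-0.038,-0.039,-0.012]},{"slide":[-0.038,-0.039,-0.012]},{"slide":[-0.038,-0.039,-0.012]},{"slide":[-0.038,-0.039,-0.012]},{"slide":[0,0,0]}]'
python3 - <<'E'
from h import *
np.set_printoptions(precision=4,suppress=True)
Z={'nest':.072,'pivot':.086,'handle':.144,'lever_pad':.097,'bush':.078,'hub_centre':.042,'jig':0,'lever_axis':.06,'tray':0}
p=snapshot("wrist"); save(p,"wrist1.png")
for t in Z:
  for r in pinpoint(t,p)[:3]:
    print(t,np.round(r["uv"],1),round(r["conf"],2),onz(p,*r["uv"],Z[t]))
E
```

```text
$[0]: bad value
$[0]: bad value
```

View pics/wrist1.png

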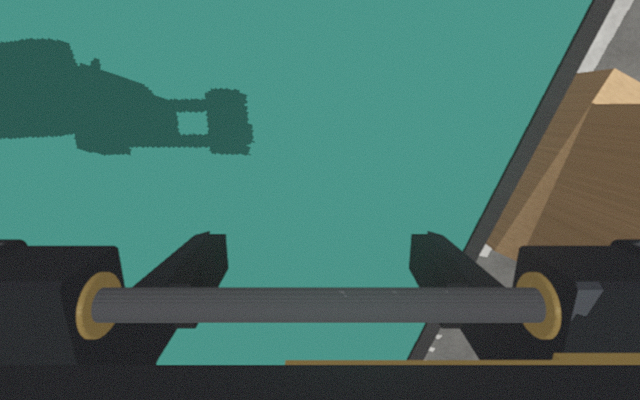

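```bash
python3 -m creep '[{"hand":0.088,"slide":[-0.038,-0.039,-0.012],"turn":0},{"hand":0.088,"slide":[-0.038,-0.039,-0.012],"turn":0},{"hand":0.088,"slide":[-0.038,-0.039,-0.012],"turn":0},{"hand":0.088,"slide":[-0.038,-0.039,-0.012],"turn":0},{"hand":0.088,"slide":[-0.038,-0.039,-0.012],"turn":0}]'
```

```text
clock: 2.33
tool_pos: [0.3314, -0.3419, 0.3073]
eef_rot: [0.818, -0.575, 0.0, -0.0]
contact_force: [1.0, -0.7, -1.3]
opening: 0.995
```

```bash
python3 -m creep '[{"hand":0.088,"slide":[-0.038,-0.039,-0.012],"turn":0},{"hand":0.088,"slide":[-0.038,-0.039,-0.012],"turn":0},{"hand":0.088,"slide":[-0.038,-0.039,-0.012],"turn":0},{"hand":0.088,"slide":[-0.038,-0.039,-0.012],"turn":0},{"hand":0.088,"slide":[0,0,0],"turn":0}]'
python3 - <<'E'
from h import *
np.set_printoptions(precision=4,suppress=True)
Z={'nest':.072,'pivot':.086,'handle':.144,'lever_pad':.097,'bush':.078,'lever_axis':.06}
p=snapshot("wrist"); save(p,"wrist2.png"); print(get_state()["tool_pos"])
for t in Z:
  for r in pinpoint(t,p)[:2]:
    print(t,np.round(r["uv"],1),round(r["conf"],2),onz(p,*r["uv"],Z[t]))
E
```

```text
clock: 2.95
tool_pos: [0.4286, -0.1432, 0.3559]
eef_rot: [0.821, -0.571, 0.001, -0.002]
contact_force: [-0.2, -0.9, -0.7]
opening: 0.993
[ 0.4269 -0.146   0.3552]
handle [184.5  53.8] 0.75 [0.4928 0.0193 0.144 ]
lever_pad [330.7  91.2] 0.83 [ 0.5125 -0.1291  0.097 ]
lever_pad [463. 194.] 0.19 [ 0.4557 -0.3272  0.097 ]
bush [202.   20.8] 0.89 [0.534  0.0358 0.078 ]
lever_axis [260.4  54.6] 0.65 [ 0.5244 -0.0341  0.06  ]
```

View pics/wrist2.png

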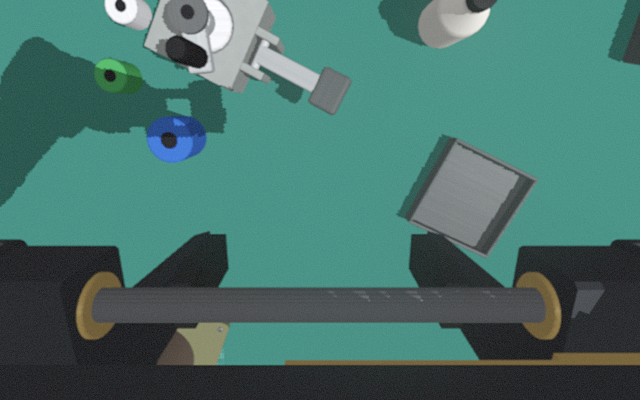

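The wrist view shows the knob at (185,52), the lever pad at (330,91) and the tray at (473,196). The blue (175,138), green (115,75) and small white (127,8) cylinders stand outside the jig. I'll go over the knob.

```bash
python3 -m creep '[{"hand":0.06,"slide":[-0.034,-0.029,-0.012],"turn":0},{"hand":0.06,"slide":[-0.034,-0.029,-0.012],"turn":0},{"hand":0.06,"slide":[-0.034,-0.029,-0.012],"turn":0},{"hand":0.06,"slide":[-0.034,-0.029,-0.012],"turn":0},{"hand":0.06,"slide":[0,0,0],"turn":0}]'
python3 - <<'E'
from h import *
np.set_printoptions(precision=4,suppress=True)
Z={'nest':.072,'pivot':.086,'handle':.144,'lever_pad':.097,'bush':.078,'lever_axis':.06,'hub_centre':.042}
p=snapshot("wrist"); save(p,"wrist3.png"); print(get_state()["tool_pos"])
for t in Z:
  for r in pinpoint(t,p)[:2]:
    print(t,np.round(r["uv"],1),round(r["conf"],2),onz(p,*r["uv"],Z[t]))
print(proj(p,[.49,.021,.172]))
np.savez("w3.npz",**{k:np.array(v) for k,v in p.items()})
E
```

```text
clock: 3.92
tool_pos: [0.4903, 0.0227, 0.4033]
eef_rot: [0.819, -0.573, 0.0, -0.002]
contact_force: [0.2, -1.4, -0.5]
opening: 0.681
[0.4895 0.02   0.4027]
pivot [311.5  36.3] 0.66 [0.6304 0.0819 0.086 ]
pivot [421.9 178.5] 0.16 [ 0.5111 -0.1266  0.086 ]
handle [320.5 160.4] 0.86 [0.4947 0.0201 0.144 ]
lever_pad [425.9 178.2] 0.66 [ 0.5144 -0.1274  0.097 ]
lever_pad [310.5  38.7] 0.27 [0.6256 0.0813 0.097 ]
lever_axis [365.2 147.2] 0.8 [ 0.5226 -0.0394  0.06  ]
hub_centre [246.4 102.3] 0.93 [0.5222 0.1448 0.042 ]
hub_centre [234.3 153.9] 0.85 [0.4436 0.1402 0.042 ]
[318.4371 167.9412]
```

View pics/wrist3.png

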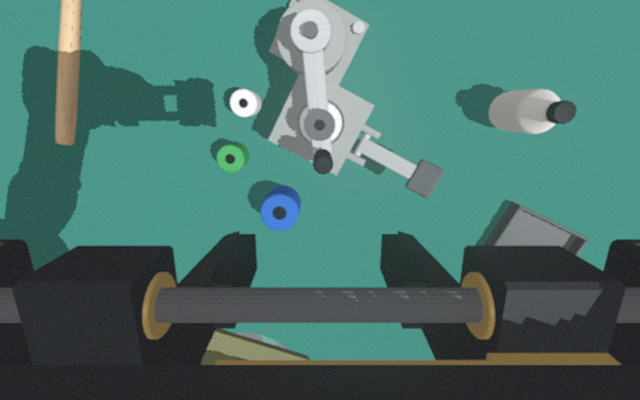

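```bash
python3 - <<'E'
from h import *
np.set_printoptions(precision=4,suppress=True)
p=dict(np.load("w3.npz"))
print(np.linalg.inv(p["camera_from_world"])[:3,3])
save(p,"crop3.png",(230,0,450,210),3.5)
for u,v in [(324,156),(323,154),(321,160),(311,29),(319,124),(423,178)]: print(u,v,w(p,u,v))
# fits of top planes: knob pixels
d=p["depth"];H,W=d.shape
vv,uu=np.mgrid[0:H,0:W];K=p["mtx"]
c=np.stack([(uu-K[0,2])/K[0,0]*d,(vv-K[1,2])/K[1,1]*d,d,np.ones_like(d)],-1)
P=(c@np.linalg.inv(p["camera_from_world"]).T)[...,:3]
P[d==0]=0
def rep(n,m):
    q=P[m]; print(n,len(q),q.min(0),q.max(0),np.median(q,0),(q.min(0)+q.max(0))/2)
roi=(uu>230)&(uu<450)&(vv<230)
rep("knobtop",roi&(P[...,2]>.165)&(P[...,2]<.18))
print(np.percentile(P[roi][:,2],[50,80,90,95,99]))
m=roi&(abs(P[...,2]-.072)<.003)
q=P[m][:,:2].astype(np.float32); print(cv2.minAreaRect(q), len(q))
m=roi&(abs(P[...,2]-.115)<.005); q=P[m][:,:2].astype(np.float32);print(cv2.minAreaRect(q),len(q),np.median(P[m][:,2]))
E
```

```text
[0.5542 0.0442 0.5407]
324 156 [0.5046 0.0196 0.1694]
323 154 [0.5058 0.0212 0.1653]
321 160 [0.4994 0.0214 0.1714]
311 29 [0.6306 0.0817 0.1268]
319 124 [0.5335 0.0363 0.122 ]
423 178 [ 0.5132 -0.1241  0.0956]
knobtop 317 [0.4839 0.006  0.1651] [0.5063 0.029  0.1729] [0.4958 0.0177 0.1707] [0.4951 0.0175 0.169 ]
[-0.0001  0.0711  0.0877  0.118   0.1271]
((0.540178656578064, 0.0057663694024086), (0.18395115435123444, 0.13065190613269806), 82.92078399658203) 4407
((0.5663976669311523, 0.05442899465560913), (0.18605732917785645, 0.04641668125987053), 23.763492584228516) 2491 0.11598081505158198
```

View pics/crop3.png

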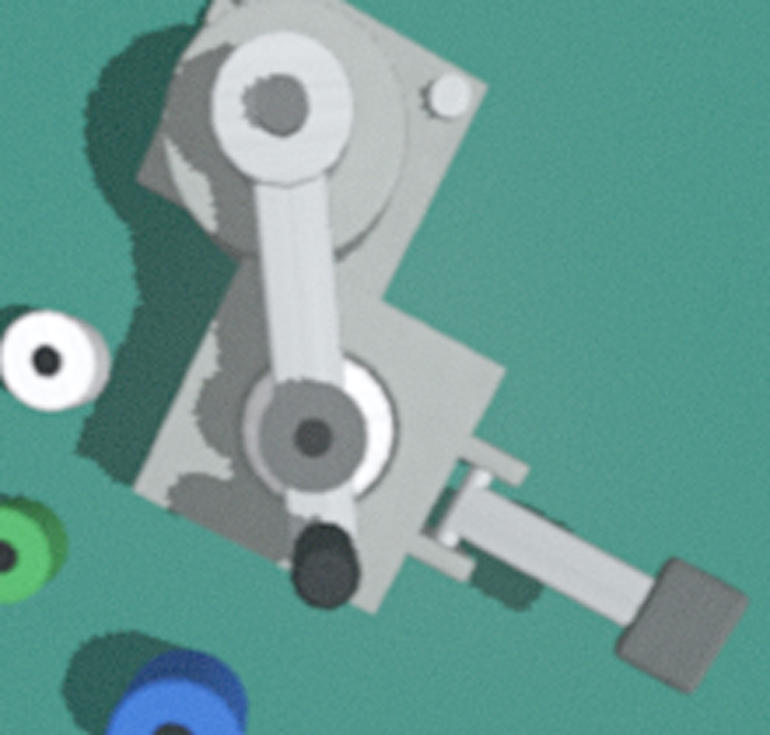

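The crop shows the silver hub in the nest under the bush at crop (315,440); the small white cylinder outside is at (48,360). The knob top is at px (323,164), about (0.495, 0.018). I'll descend around the knob.

```bash
python3 -m creep '[{"hand":0.06,"slide":[0.004,-0.005,0.05],"turn":-5},{"hand":0.06,"slide":[0,0,0.05],"turn":0},{"hand":0.06,"slide":[0,0,0.05],"turn":0},{"hand":0.06,"slide":[0,0,0.03],"turn":0},{"hand":0.06,"slide":[0,0,0],"turn":0}]'
python3 - <<'E'
from h import *
p=snapshot("wrist"); save(p,"wrist4.png"); print(get_state()["tool_pos"],get_state()["eef_rot"],get_state()["contact_force"])
E
```

```text
clock: 4.95
tool_pos: [0.4938, 0.0168, 0.2211]
eef_rot: [0.842, -0.539, -0.002, 0.002]
contact_force: [-0.3, 0.3, -0.2]
opening: 0.684
[0.49504449 0.01708239 0.22256649] [ 8.42129841e-01 -5.39274355e-01 -5.01763409e-04  4.99020255e-04] [-0.08011457  0.49898895  0.26414871]
```

View pics/wrist4.png

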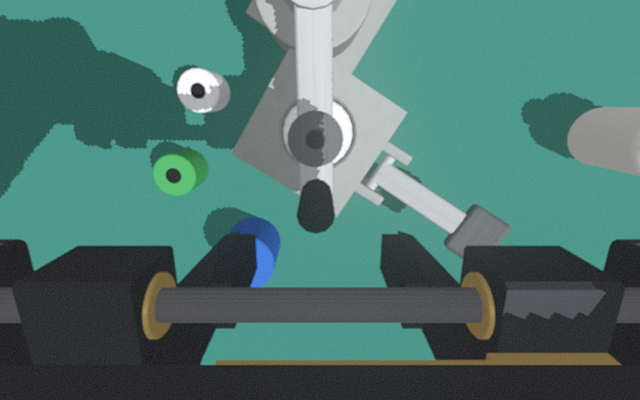

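The knob is at (316,215), centred between the fingertips (mid about 318).

```bash
python3 -m creep '[{"hand":0.06,"slide":[0,0,0.03],"turn":0},{"hand":0.06,"slide":[0,0,0.03],"turn":0},{"hand":0.06,"slide":[0,0,0.021],"turn":0},{"hand":0.05,"slide":[0,0,0],"turn":0}]'
```

```text
clock: 5.5
tool_pos: [0.4958, 0.0173, 0.1422]
eef_rot: [0.842, -0.539, 0.0, -0.0]
contact_force: [-0.2, -0.9, 0.3]
opening: 0.592
```

```bash
python3 - <<'E'
from h import *
p=snapshot("wrist"); save(p,"wrist5.png"); s=get_state();print(s["tool_pos"],s["contact_force"],s["opening"])
E
```

```text
[0.49624391 0.01740919 0.14283979] [0.65989873 0.53713595 0.89734301] 0.569392242325129
```

View pics/wrist5.png

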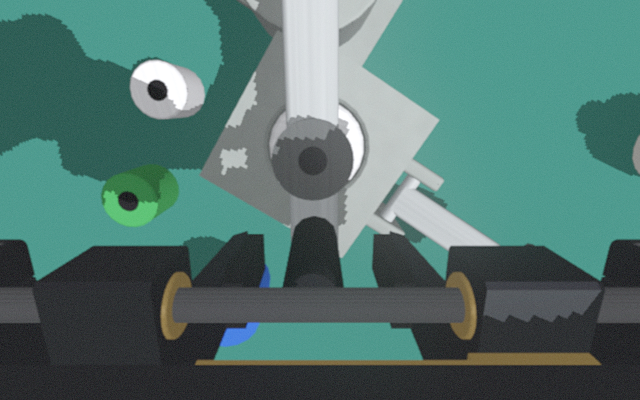

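Knob caged at (313,250). Begin the swing.

```bash
python3 -m creep '[{"hand":0.036,"slide":[0,0,0],"turn":0},{"hand":0.036,"slide":[-0.0078,-0.0002,0],"turn":3},{"hand":0.036,"slide":[-0.0157,-0.0008,0],"turn":6},{"hand":0.036,"slide":[-0.0157,-0.0008,0],"turn":6},{"hand":0.036,"slide":[0,0,0],"turn":0}]' 10
```

```text
clock: 6.18
tool_pos: [0.4841, 0.0558, 0.1428]
eef_rot: [0.766, -0.643, 0.001, -0.001]
contact_force: [0.5, -0.1, -0.9]
opening: 0.408
```

```bash
cat > st.py <<'E'
from h import *
s=get_state(); pv=np.array([.631,.082]); r=s["tool_pos"][:2]-pv
th=np.degrees(np.arctan2(r[1],r[0]))%360
x,y=s["eef_rot"][:2]; ty=np.degrees(np.arctan2(1-2*x*x,2*x*y))%360
t=np.array([np.sin(np.radians(th)),-np.cos(np.radians(th))])
f=s["contact_force"]
print("swing",round(205.2-th,1),"R",round(np.hypot(*r),4),"tooly-heading",round(ty-th,1),"z",round(s["tool_pos"][2],4),"Ftan",round(f[:2]@t,2),"Frad",round(f[:2]@r/np.hypot(*r),2),"Fz",round(f[2],2),"clk",round(s["clock"],2),"q7",round(s["q"][6],2))
E
python3 st.py
python3 -m creep '[{"hand":0.036,"slide":[-0.0157,-0.0008,0],"turn":6},{"hand":0.036,"slide":[-0.0157,-0.0008,0],"turn":6},{"hand":0.036,"slide":[-0.0157,-0.0008,0],"turn":6},{"hand":0.036,"slide":[0,0,0],"turn":0}]'; python3 st.py
```

```text
swing 15.1 R 0.1492 tooly-heading -0.2 z 0.1428 Ftan -0.14 Frad -0.51 Fz -0.92 clk 6.17 q7 -1.82
clock: 6.68
tool_pos: [0.4836, 0.1024, 0.1422]
eef_rot: [-0.656, 0.755, -0.0, 0.001]
contact_force: [-0.1, 0.1, 0.1]
opening: 0.408
swing 33.1 R 0.1488 tooly-heading -0.1 z 0.1422 Ftan 0.09 Frad 0.1 Fz 0.09 clk 6.67 q7 -2.07
```

Joint 7 is close to its limit (-2.07 of -2.66). I'll rise, make the symmetric half turn and go back over the knob.

```bash
python3 -m creep '[{"hand":0.05,"slide":[0,0,-0.04],"turn":0},{"hand":0.06,"slide":[0,0,-0.04],"turn":0},{"hand":0.06,"slide":[0,0,0],"turn":-10},{"hand":0.06,"slide":[0,0,0],"turn":-10},{"hand":0.06,"slide":[0,0,0],"turn":-10}]'; python3 st.py
python3 - <<'E'
from h import *
p=snapshot("wrist"); save(p,"wrist6.png")
r=pinpoint("handle",p); print([(x["uv"],x["conf"],onz(p,*x["uv"],.144)) for x in r[:2]])
E
```

```text
clock: 7.3
tool_pos: [0.4836, 0.1005, 0.2223]
eef_rot: [0.83, -0.558, 0.001, -0.0]
contact_force: [0.1, 0.4, -0.2]
opening: 0.681
swing 32.4 R 0.1485 tooly-heading 29.4 z 0.2223 Ftan 0.38 Frad -0.03 Fz -0.2 clk 7.3 q7 -1.68
[([318.1, 211.8], 0.79, array([0.48114447, 0.09773702, 0.144     ]))]
```

View pics/wrist6.png

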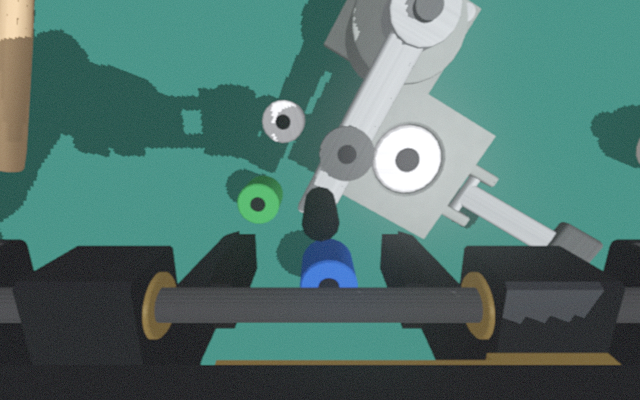

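The arm has swung. The knob is at (320,210), and the nest's bright hub is now uncovered at (407,158). Continue the half turn.

```bash
for i in 1 ; do python3 -m creep '[{"hand":0.06,"slide":[0,0,0],"turn":-10},{"hand":0.06,"slide":[0,0,0],"turn":-10},{"hand":0.06,"slide":[0,0,0],"turn":-10},{"hand":0.06,"slide":[0,0,0],"turn":-10},{"hand":0.06,"slide":[0,0,0],"turn":-10}]'; done
python3 -m creep '[{"hand":0.06,"slide":[0,0,0],"turn":-10},{"hand":0.06,"slide":[0,0,0],"turn":-10},{"hand":0.06,"slide":[0,0,0],"turn":-10},{"hand":0.06,"slide":[0,0,0],"turn":-10},{"hand":0.06,"slide":[0,0,0],"turn":-10}]'
python3 -m creep '[{"hand":0.06,"slide":[0,0,0],"turn":-10},{"hand":0.06,"slide":[0,0,0],"turn":-10},{"hand":0.06,"slide":[0,0,0],"turn":-10},{"hand":0.06,"slide":[0,0,0],"turn":-10},{"hand":0.06,"slide":[0,0,0],"turn":-10}]'; python3 st.py
```

```text
clock: 8.02
tool_pos: [0.4833, 0.1009, 0.2219]
eef_rot: [0.988, -0.157, 0.0, 0.0]
contact_force: [0.6, 0.4, 0.1]
opening: 0.678
clock: 8.65
tool_pos: [0.4833, 0.1008, 0.2218]
eef_rot: [0.961, 0.275, 0.0, 0.0]
contact_force: [-0.3, -0.6, -0.4]
opening: 0.682
clock: 9.28
tool_pos: [0.4833, 0.1008, 0.2217]
eef_rot: [0.755, 0.656, -0.0, 0.0]
contact_force: [-0.1, 0.9, 0.2]
opening: 0.678
swing 32.4 R 0.1489 tooly-heading 179.2 z 0.2217 Ftan 0.93 Frad 0.24 Fz 0.23 clk 9.28 q7 0.33
```

```bash
python3 -m creep '[{"hand":0.06,"slide":[0,0,0.04],"turn":0},{"hand":0.06,"slide":[0,0,0.04],"turn":0},{"hand":0.036,"slide":[0,0,0],"turn":0},{"hand":0.036,"slide":[0,0,0],"turn":0}]'; python3 st.py
python3 -m creep '[{"hand":0.036,"slide":[0.0157,0.0008,0],"turn":6},{"hand":0.036,"slide":[0.0157,0.0008,0],"turn":6},{"hand":0.036,"slide":[0.0105,0.0004,0],"turn":4},{"hand":0.036,"slide":[0,0,0],"turn":0}]'; python3 st.py
```

```text
clock: 9.78
tool_pos: [0.4836, 0.102, 0.1428]
eef_rot: [0.756, 0.654, 0.001, 0.0]
contact_force: [0.2, 0.2, -0.2]
opening: 0.481
swing 32.9 R 0.1487 tooly-heading 179.4 z 0.1428 Ftan 0.22 Frad -0.19 Fz -0.25 clk 9.78 q7 0.17
clock: 10.28
tool_pos: [0.4955, 0.143, 0.1434]
eef_rot: [0.84, 0.543, 0.002, 0.0]
contact_force: [-0.6, -1.1, -0.2]
opening: 0.41
swing 49.4 R 0.1486 tooly-heading 180.1 z 0.1434 Ftan -1.26 Frad 0.11 Fz -0.2 clk 10.28 q7 -0.09
```

```bash
python3 -m creep '[{"hand":0.036,"slide":[0.0079,0.0002,0],"turn":3},{"hand":0.036,"slide":[0.0079,0.0002,0],"turn":3},{"hand":0.036,"slide":[0.0079,0.0002,0],"turn":3},{"hand":0.036,"slide":[0,0,0],"turn":0}]'; python3 st.py
python3 -m creep '[{"hand":0.036,"slide":[0.0039,0.0001,0],"turn":1.5},{"hand":0.036,"slide":[0.0039,0.0001,0],"turn":1.5},{"hand":0.036,"slide":[0.0039,0.0001,0],"turn":1.5}]'; python3 st.py
```

```text
clock: 10.78
tool_pos: [0.5066, 0.1628, 0.1426]
eef_rot: [0.88, 0.476, 0.001, 0.0]
contact_force: [-0.4, -0.4, -0.4]
opening: 0.41
swing 58.2 R 0.1484 tooly-heading 179.8 z 0.1426 Ftan -0.55 Frad 0.13 Fz -0.42 clk 10.78 q7 -0.22
clock: 11.15
tool_pos: [0.5131, 0.172, 0.1418]
eef_rot: [0.898, 0.44, -0.0, 0.0]
contact_force: [-1.0, -1.3, 0.9]
opening: 0.406
swing 62.5 R 0.1483 tooly-heading 179.5 z 0.1418 Ftan -1.61 Frad -0.01 Fz 0.87 clk 11.15 q7 -0.28
```

```bash
cat >> st.py <<'E'
import sys
if f[:2]@t<-4: sys.exit(1)
E
python3 -m creep '[{"hand":0.036,"slide":[0.0026,0,0],"turn":1},{"hand":0.036,"slide":[0.0026,0,0],"turn":1}]' >/dev/null && python3 st.py && 
python3 -m creep '[{"hand":0.036,"slide":[0.0026,0,0],"turn":1},{"hand":0.036,"slide":[0.0026,0,0],"turn":1}]' >/dev/null && python3 st.py && 
python3 -m creep '[{"hand":0.036,"slide":[0.0026,0,0],"turn":1},{"hand":0.036,"slide":[0.0026,0,0],"turn":1}]' >/dev/null && python3 st.py && 
python3 -m creep '[{"hand":0.036,"slide":[0.0026,0,0],"turn":1},{"hand":0.036,"slide":[0.0026,0,0],"turn":1}]' >/dev/null && python3 st.py
```

```text
swing 64.6 R 0.1485 tooly-heading 179.6 z 0.1416 Ftan -1.6 Frad -0.68 Fz 1.09 clk 11.4 q7 -0.3
swing 66.6 R 0.1485 tooly-heading 179.6 z 0.1417 Ftan -1.48 Frad -0.78 Fz 0.73 clk 11.65 q7 -0.33
swing 68.6 R 0.1486 tooly-heading 179.6 z 0.1417 Ftan -1.13 Frad -0.64 Fz 0.72 clk 11.9 q7 -0.35
swing 70.6 R 0.1486 tooly-heading 179.6 z 0.1417 Ftan -2.14 Frad -0.68 Fz 1.5 clk 12.15 q7 -0.38
```

```bash

python3 -m creep '[{"hand":0.036,"slide":[0.0026,0,0],"turn":1},{"hand":0.036,"slide":[0.0026,0,0],"turn":1}]' >/dev/null && python3 st.py && 
python3 -m creep '[{"hand":0.036,"slide":[0.0026,0,0],"turn":1},{"hand":0.036,"slide":[0.0026,0,0],"turn":1}]' >/dev/null && python3 st.py && 
python3 -m creep '[{"hand":0.036,"slide":[0.0026,0,0],"turn":1},{"hand":0.036,"slide":[0.0026,0,0],"turn":1}]' >/dev/null && python3 st.py && 
python3 -m creep '[{"hand":0.036,"slide":[0.0026,0,0],"turn":1},{"hand":0.036,"slide":[0.0026,0,0],"turn":1}]' >/dev/null && python3 st.py && 
python3 -m creep '[{"hand":0.036,"slide":[0.0026,0,0],"turn":1},{"hand":0.036,"slide":[0.0026,0,0],"turn":1}]' >/dev/null && python3 st.py && 
python3 -m creep '[{"hand":0.036,"slide":[0.0026,0,0],"turn":1},{"hand":0.036,"slide":[0.0026,0,0],"turn":1}]' >/dev/null && python3 st.py
```

```text
swing 72.6 R 0.1487 tooly-heading 179.6 z 0.1417 Ftan -1.98 Frad -0.11 Fz 1.34 clk 12.4 q7 -0.4
swing 74.6 R 0.1487 tooly-heading 179.6 z 0.1417 Ftan -1.69 Frad -1.07 Fz -0.03 clk 12.65 q7 -0.43
swing 76.7 R 0.1487 tooly-heading 179.7 z 0.1417 Ftan -1.72 Frad -1.02 Fz 0.48 clk 12.9 q7 -0.45
swing 78.7 R 0.1488 tooly-heading 179.7 z 0.1417 Ftan -1.33 Frad -0.52 Fz 0.69 clk 13.15 q7 -0.47
swing 79.9 R 0.1485 tooly-heading 178.9 z 0.1415 Ftan -9.07 Frad -0.53 Fz 5.08 clk 13.4 q7 -0.5
```

Stop felt at about 80 degrees with 9 N. Hold there.

```bash

python3 -m creep '[{"hand":0.036,"slide":[0,0,0],"turn":0}]' ; python3 st.py
```

```text
clock: 13.52
tool_pos: [0.5452, 0.2033, 0.1415]
eef_rot: [0.956, 0.294, -0.002, 0.001]
contact_force: [-4.8, -3.8, 3.7]
opening: 0.408
swing 79.9 R 0.1486 tooly-heading 178.9 z 0.1415 Ftan -6.16 Frad -0.33 Fz 3.72 clk 13.53 q7 -0.5
```

```bash

python3 -m creep '[{"hand":0.036,"slide":[0.0012,0,0],"turn":0},{"hand":0.036,"slide":[0,0,0],"turn":0}]' ; python3 st.py
```

```text
clock: 13.78
tool_pos: [0.5454, 0.2035, 0.1415]
eef_rot: [0.956, 0.294, -0.003, 0.001]
contact_force: [-6.3, -4.9, 4.7]
opening: 0.406
swing 80.1 R 0.1486 tooly-heading 179.1 z 0.1415 Ftan -7.96 Frad -0.33 Fz 4.68 clk 13.78 q7 -0.49
```

```bash

python3 -m creep '[{"hand":0.036,"slide":[0.0015,0,0],"turn":0},{"hand":0.036,"slide":[0,0,0],"turn":0},{"hand":0.036,"slide":[0,0,0],"turn":0}]' ; python3 st.py;python3 -m creep '[{"hand":0.036,"slide":[0,0,0],"turn":0},{"hand":0.036,"slide":[0,0,0],"turn":0},{"hand":0.036,"slide":[0,0,0],"turn":0}]' ; python3 st.py
```

```text
clock: 14.15
tool_pos: [0.546, 0.204, 0.1414]
eef_rot: [0.956, 0.294, -0.003, 0.002]
contact_force: [-7.4, -4.8, 7.9]
opening: 0.412
swing 80.4 R 0.1487 tooly-heading 179.4 z 0.1414 Ftan -8.86 Frad 0.31 Fz 7.9 clk 14.15 q7 -0.49
clock: 14.52
tool_pos: [0.546, 0.204, 0.1414]
eef_rot: [0.956, 0.294, -0.003, 0.002]
contact_force: [-8.4, -4.8, 6.3]
opening: 0.404
swing 80.3 R 0.1487 tooly-heading 179.4 z 0.1414 Ftan -9.63 Frad 0.86 Fz 6.31 clk 14.53 q7 -0.49
```

Held at 9–10 N for over half a second. Back off and rise, then look.

```bash

python3 -m creep '[{"hand":0.036,"slide":[-0.006,0,0],"turn":0},{"hand":0.05,"slide":[0,0,0],"turn":0},{"hand":0.05,"slide":[0,0,-0.04],"turn":0},{"hand":0.05,"slide":[0,0,-0.05],"turn":0},{"hand":0.05,"slide":[0,0,-0.06],"turn":0}]' ; python3 st.py
python3 - <<'E'
from h import *
np.set_printoptions(precision=4,suppress=True)
p=snapshot("scene"); save(p,"scene7.png",(200,120,440,300),3.2)
p=snapshot("wrist"); save(p,"wrist7.png")
for t,z in [("handle",.144),("hub_centre",.042),("nest",.072),("pivot",.086)]:
  for r in pinpoint(t,p)[:3]: print(t,np.round(r["uv"],1),round(r["conf"],2),onz(p,*r["uv"],z))
E
```

```text
clock: 15.15
tool_pos: [0.5443, 0.2031, 0.293]
eef_rot: [0.956, 0.295, 0.0, -0.001]
contact_force: [1.7, 1.0, 0.1]
opening: 0.571
swing 79.6 R 0.149 tooly-heading 178.7 z 0.293 Ftan 1.96 Frad -0.16 Fz 0.12 clk 15.15 q7 -0.33
handle [302.5 180.2] 0.87 [0.5368 0.1995 0.144 ]
hub_centre [214.  143.3] 0.94 [0.4348 0.1569 0.042 ]
hub_centre [271.9 180.6] 0.86 [0.516 0.157 0.042]
hub_centre [140. 191.] 0.84 [0.3885 0.0547 0.042 ]
pivot [318.1 291.9] 0.75 [0.6346 0.0831 0.086 ]
```

View pics/scene7.png

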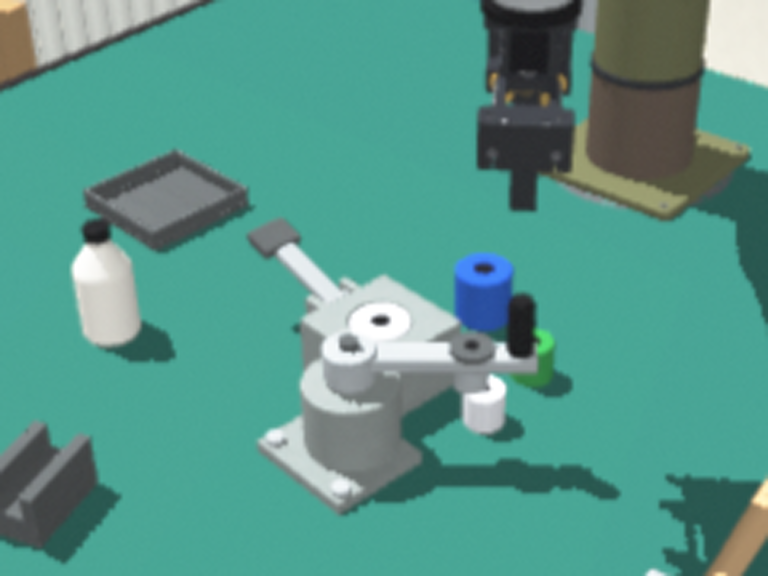

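View pics/wrist7.png

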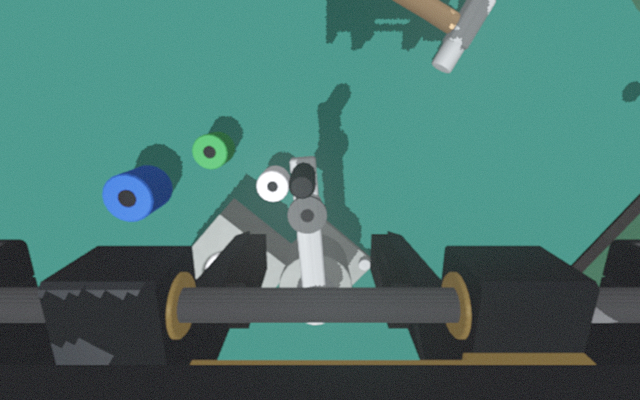

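The scene crop shows the arm swung clear with its knob at (520,325) in the crop. Candidates for the hub:
- The large bright cylinder in the nest, crop (380,320)
- The small white one outside, (484,403)
- Blue, (484,290)
- Green, (540,357)

The hub is the larger white/silver one, in the nest. It is neither blue nor green, and this enlarged crop confirms it. Next is the lever.

```bash

python3 -m creep '[{"hand":0,"slide":[-0.035,0.043,0],"turn":0},{"hand":0,"slide":[-0.035,0.043,0],"turn":0},{"hand":0,"slide":[-0.035,0.043,0],"turn":0},{"hand":0,"slide":[-0.035,0.043,0],"turn":0},{"hand":0,"slide":[-0.035,0.043,0],"turn":0}]' >/dev/null
python3 -m creep '[{"hand":0,"slide":[-0.035,0.043,0],"turn":0},{"hand":0,"slide":[0,0,0],"turn":10},{"hand":0,"slide":[0,0,0],"turn":10},{"hand":0,"slide":[0,0,0],"turn":10},{"hand":0,"slide":[0,0,0],"turn":10}]'>/dev/null
python3 -m creep '[{"hand":0,"slide":[0,0,0.015],"turn":10},{"hand":0,"slide":[0,0,0.015],"turn":10},{"hand":0,"slide":[0,0,0.015],"turn":10},{"hand":0,"slide":[0,0,0.015],"turn":10},{"hand":0,"slide":[0,0,0.015],"turn":10}]'
python3 -m creep '[{"hand":0,"slide":[0,0,0],"turn":9},{"hand":0,"slide":[0,0,0],"turn":0}]'; python3 st.py
python3 - <<'E'
from h import *
np.set_printoptions(precision=4,suppress=True)
s=get_state();print(s["tool_pos"],s["q"])
p=snapshot("wrist"); save(p,"wrist8.png")
for t,z in [("lever_pad",.097),("nest",.072),("pivot",.086)]:
  for r in pinpoint(t,p)[:2]: print(t,np.round(r["uv"],1),round(r["conf"],2),onz(p,*r["uv"],z),w(p,*r["uv"]))
E
```

```text
clock: 17.32
tool_pos: [0.5146, -0.1289, 0.2147]
eef_rot: [0.883, -0.47, -0.001, 0.001]
contact_force: [0.2, 0.5, 0.1]
opening: 0.004
clock: 17.58
tool_pos: [0.5148, -0.1287, 0.2153]
eef_rot: [0.845, -0.535, -0.001, 0.001]
contact_force: [-0.1, 0.1, 0.4]
opening: 0.005
swing -35.9 R 0.2407 tooly-heading -35.8 z 0.2153 Ftan 0.11 Frad -0.01 Fz 0.41 clk 17.57 q7 -1.24
[ 0.5148 -0.1287  0.2153] [ 0.3368  0.6193 -0.2896  1.8786  0.2662  0.6839 -1.2379]
lever_pad [310.9 193.2] 0.63 [ 0.5117 -0.1253  0.097 ] [ 0.5116 -0.1254  0.0966]
pivot [176.   84.1] 0.54 [0.5429 0.0039 0.086 ] [0.541  0.0098 0.0712]
```

View pics/wrist8.png

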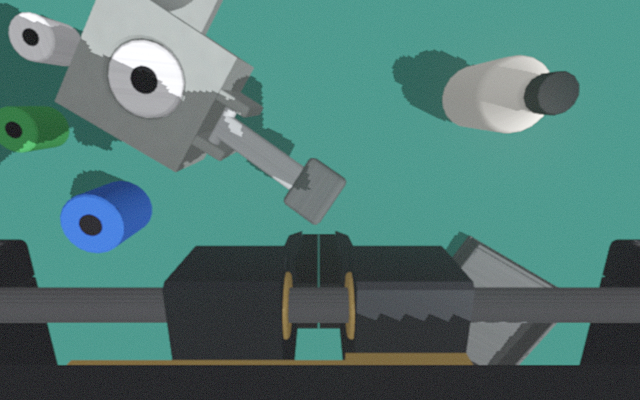

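The pad is at (315,190), directly ahead of the closed fingertips. The hub in the nest is at (147,78).

```bash

python3 -m creep '[{"hand":0,"slide":[0.002,0.001,0.05],"turn":0},{"hand":0,"slide":[0,0,0.045],"turn":0},{"hand":0,"slide":[0,0,0],"turn":0}]'
python3 -m creep '[{"hand":0,"slide":[0,0,0.01],"turn":0},{"hand":0,"slide":[0,0,0.01],"turn":0},{"hand":0,"slide":[0,0,0.01],"turn":0}]'
```

```text
clock: 18.15
tool_pos: [0.5132, -0.1309, 0.1194]
eef_rot: [0.845, -0.535, -0.003, 0.001]
contact_force: [0.5, -0.5, -0.0]
opening: 0.004
clock: 18.52
tool_pos: [0.5166, -0.1355, 0.0939]
eef_rot: [0.844, -0.537, 0.003, 0.002]
contact_force: [-0.9, -9.1, 11.9]
opening: 0.006
```

```bash

python3 -m creep '[{"hand":0,"slide":[0.003,0.0015,0.01],"turn":0},{"hand":0,"slide":[0.002,0.001,0.01],"turn":0}]'
python3 -m creep '[{"hand":0,"slide":[0,0,0.01],"turn":0},{"hand":0,"slide":[0,0,0.01],"turn":0}]'
```

```text
clock: 18.77
tool_pos: [0.5163, -0.1384, 0.0737]
eef_rot: [0.844, -0.536, 0.002, 0.0]
contact_force: [-2.3, -0.2, 12.1]
opening: 0.006
clock: 19.02
tool_pos: [0.5165, -0.1376, 0.0538]
eef_rot: [0.844, -0.536, 0.002, -0.0]
contact_force: [-2.8, 1.3, 11.7]
opening: 0.003
```

```bash

python3 -m creep '[{"hand":0,"slide":[0,0,0.006],"turn":0},{"hand":0,"slide":[0,0,0],"turn":0}]'
python3 -m creep '[{"hand":0,"slide":[0,0,0.003],"turn":0},{"hand":0,"slide":[0,0,0],"turn":0}]'
```

```text
clock: 19.27
tool_pos: [0.5166, -0.1366, 0.0474]
eef_rot: [0.845, -0.535, 0.001, -0.001]
contact_force: [-2.2, 0.5, 4.9]
opening: 0.004
clock: 19.52
tool_pos: [0.5167, -0.1364, 0.0464]
eef_rot: [0.845, -0.535, 0.002, -0.001]
contact_force: [-4.8, 2.6, 25.2]
opening: 0.008
```

25 N with the pad at its end height (tip about 0.038). Lift and look at the hub.

```bash

python3 -m creep '[{"hand":0,"slide":[0,0,-0.05],"turn":0},{"hand":0.0881,"slide":[0,0,-0.06],"turn":0},{"hand":0.0881,"slide":[-0.04,-0.024,-0.04],"turn":0},{"hand":0.0881,"slide":[-0.04,-0.024,-0.04],"turn":0},{"hand":0.0881,"slide":[-0.04,-0.024,-0.02],"turn":0}]'
python3 -m creep '[{"hand":0.0881,"slide":[0,0,0],"turn":0}]'
python3 - <<'E'
from h import *
np.set_printoptions(precision=4,suppress=True)
s=get_state();print(s["tool_pos"],s["q"])
p=snapshot("scene"); save(p,"scene9.png",(200,120,440,300),3.2)
p=snapshot("wrist"); save(p,"wrist9.png")
np.savez("w9.npz",**{k:np.array(v) for k,v in p.items()})
for t,z in [("hub_centre",.074),("nest",.072),("lever_pad",.038)]:
  for r in pinpoint(t,p)[:4]: print(t,np.round(r["uv"],1),round(r["conf"],2),onz(p,*r["uv"],z),w(p,*r["uv"]))
d=p["depth"];H,W=d.shape
vv,uu=np.mgrid[0:H,0:W];K=p["mtx"]
c=np.stack([(uu-K[0,2])/K[0,0]*d,(vv-K[1,2])/K[1,1]*d,d,np.ones_like(d)],-1)
P=(c@np.linalg.inv(p["camera_from_world"]).T)[...,:3]
m=(d>0)&(abs(P[...,2]-.104)<.004)&(np.hypot(P[...,0]-.533,P[...,1]-.036)<.045)
q=P[m]; print(len(q), cv2.minEnclosingCircle(q[:,:2].astype(np.float32)), q.mean(0))
E
```

```text
clock: 20.15
tool_pos: [0.5308, 0.004, 0.2565]
eef_rot: [0.844, -0.536, 0.003, -0.002]
contact_force: [0.3, -1.2, -1.7]
opening: 0.436
clock: 20.27
tool_pos: [0.5312, 0.0078, 0.2561]
eef_rot: [0.847, -0.532, 0.002, -0.003]
contact_force: [0.8, -0.8, -0.4]
opening: 0.55
[0.5312 0.0078 0.2561] [ 0.0888  0.559  -0.3007  1.8405  0.2253  0.7672 -1.4525]
hub_centre [290.  158.5] 0.86 [0.5352 0.0353 0.074 ] [0.5403 0.035  0.1032]
hub_centre [172.1 185.1] 0.8 [0.4606 0.1299 0.074 ] [0.4475 0.1397 0.0421]
hub_centre [198.1 117.1] 0.55 [0.5336 0.1293 0.074 ] [0.5272 0.1401 0.0387]
lever_pad [413.1 232.7] 0.83 [ 0.5117 -0.1273  0.038 ] [ 0.5118 -0.1271  0.0384]
3431 ((0.5334351062774658, 0.03415440768003464), 0.03000737726688385) [0.5343 0.0343 0.1027]
```

View pics/wrist9.png

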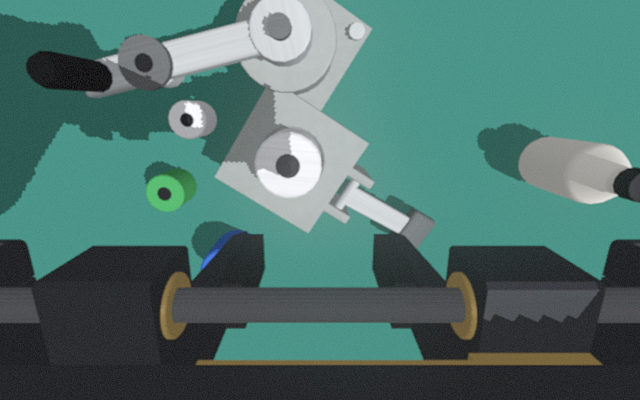

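View pics/scene9.png

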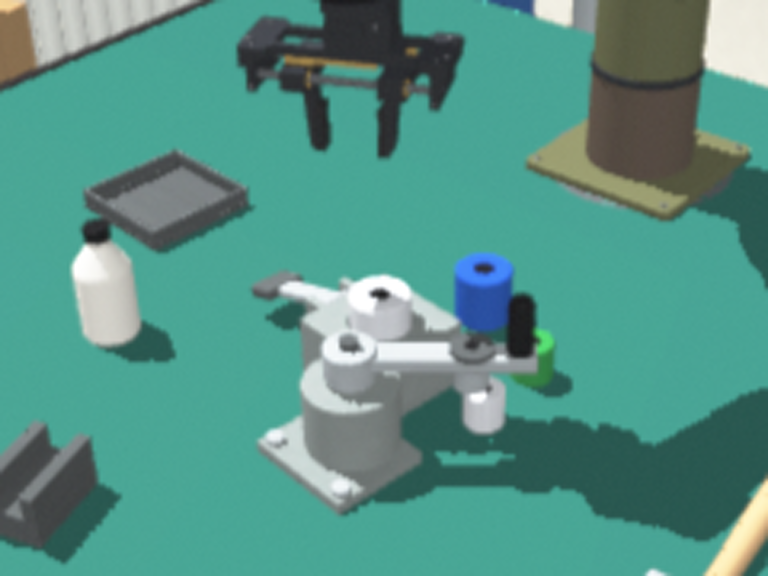

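The wrist view shows the raised hub at (290,163), with its top at z 0.103 and centre (0.5337, 0.0344). The lever is down at (413,230). The scene view agrees.

```bash

python3 -m creep '[{"hand":0.0881,"slide":[-0.0229,-0.0138,0.03],"turn":0},{"hand":0.0881,"slide":[0,0,0.04],"turn":0},{"hand":0.0881,"slide":[0,0,0.03],"turn":0},{"hand":0.0881,"slide":[0,0,0],"turn":0},{"hand":0.0881,"slide":[0,0,0],"turn":0}]'
```

```text
clock: 21.15
tool_pos: [0.5325, 0.0284, 0.1534]
eef_rot: [0.844, -0.536, 0.0, -0.0]
contact_force: [0.3, -0.6, -0.5]
opening: 0.999
```

```bash

python3 -m creep '[{"hand":0.0881,"slide":[-0.0049,-0.0037,0],"turn":0},{"hand":0.0881,"slide":[0,0,0.03],"turn":0},{"hand":0.0881,"slide":[0,0,0.02],"turn":0},{"hand":0.0881,"slide":[0,0,0.015],"turn":0},{"hand":0.0881,"slide":[0,0,0],"turn":0}]'
```

```text
clock: 21.78
tool_pos: [0.5331, 0.0353, 0.0874]
eef_rot: [0.845, -0.535, -0.0, 0.0]
contact_force: [-0.6, 0.1, 0.0]
opening: 0.999
```

```bash

python3 -m creep '[{"hand":0.055,"slide":[0,0,0],"turn":0},{"hand":0.055,"slide":[0,0,0],"turn":0},{"hand":0.05,"slide":[0,0,0],"turn":0},{"hand":0.05,"slide":[0,0,0],"turn":0},{"hand":0.05,"slide":[0,0,0],"turn":0}]' 30
python3 -m creep '[{"hand":0.05,"slide":[0,0,-0.005],"turn":0},{"hand":0.05,"slide":[0,0,-0.01],"turn":0},{"hand":0.05,"slide":[0,0,-0.01],"turn":0},{"hand":0.05,"slide":[0,0,-0.01],"turn":0}]'
```

```text
clock: 22.4
tool_pos: [0.5335, 0.0352, 0.0881]
eef_rot: [0.845, -0.535, 0.0, -0.0]
contact_force: [-0.3, -0.6, 4.5]
opening: 0.669
clock: 22.9
tool_pos: [0.5332, 0.035, 0.1235]
eef_rot: [0.845, -0.535, 0.0, -0.0]
contact_force: [0.0, -0.2, -2.1]
opening: 0.666
```

```bash

python3 -m creep '[{"hand":0.05,"slide":[0,0,-0.04],"turn":0},{"hand":0.05,"slide":[0,0,-0.04],"turn":0},{"hand":0.05,"slide":[0.02,0.015,-0.04],"turn":0},{"hand":0.05,"slide":[0.04,0.03,0],"turn":0},{"hand":0.05,"slide":[0.04,0.03,0],"turn":0}]'
python3 -m creep '[{"hand":0.05,"slide":[0.04,0.03,0],"turn":0},{"hand":0.05,"slide":[0.04,0.03,0],"turn":0},{"hand":0.05,"slide":[0.04,0.03,0],"turn":0},{"hand":0.05,"slide":[0.04,0.03,0],"turn":0},{"hand":0.05,"slide":[0,0,0],"turn":0}]'
python3 - <<'E'
from h import *
np.set_printoptions(precision=4,suppress=True)
s=get_state();print(s["tool_pos"],s["contact_force"])
p=snapshot("wrist"); save(p,"wrist10.png")
np.savez("w10.npz",**{k:np.array(v) for k,v in p.items()})
for r in pinpoint("tray",p)[:2]: print(np.round(r["uv"],1),round(r["conf"],2),onz(p,*r["uv"],0))
for r in boxes_of("tray",p)[:2]: print(np.round(r["uv"],1),round(r["conf"],2),onz(p,*r["uv"],.01))
E
```

```text
clock: 23.52
tool_pos: [0.5078, -0.0885, 0.244]
eef_rot: [0.845, -0.535, 0.001, -0.0]
contact_force: [0.7, -0.6, -2.8]
opening: 0.668
clock: 24.15
tool_pos: [0.4652, -0.2888, 0.2428]
eef_rot: [0.842, -0.539, 0.0, 0.002]
contact_force: [0.3, 0.5, -3.0]
opening: 0.675
[ 0.4652 -0.2888  0.2428] [ 0.2881  0.5224 -2.9957]
[378.1 214.3] 0.9 [ 0.4405 -0.3828  0.    ]
[398.4 192.2] 0.57 [ 0.4767 -0.3885  0.01  ]
```

View pics/wrist10.png

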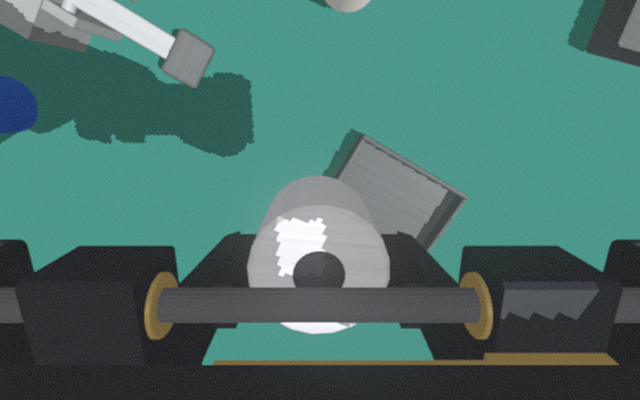

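The hub is held upright at (318,260), and the tray's near corner is visible with its estimated centre at (378,214), i.e. (0.4405, -0.383).

```bash

python3 -m creep '[{"hand":0.05,"slide":[0.037,0.031,0],"turn":0},{"hand":0.05,"slide":[0.037,0.031,0],"turn":0},{"hand":0.05,"slide":[0,0,0.03],"turn":0},{"hand":0.05,"slide":[0,0,0.05],"turn":0},{"hand":0.05,"slide":[0,0,0],"turn":0}]'
python3 - <<'E'
from h import *
s=get_state();print(s["tool_pos"],s["contact_force"])
p=snapshot("side"); save(p,"side11.png",(340,100,500,220),5)
p=snapshot("scene"); save(p,"scene11.png",(180,110,340,230),5)
E
```

```text
clock: 24.92
tool_pos: [0.4417, -0.3733, 0.1601]
eef_rot: [0.845, -0.534, -0.004, -0.001]
contact_force: [0.2, 0.9, -2.1]
opening: 0.669
[ 0.44174186 -0.37331195  0.16005397] [ 0.22975403  0.92546282 -2.06498239]
```

View pics/side11.png

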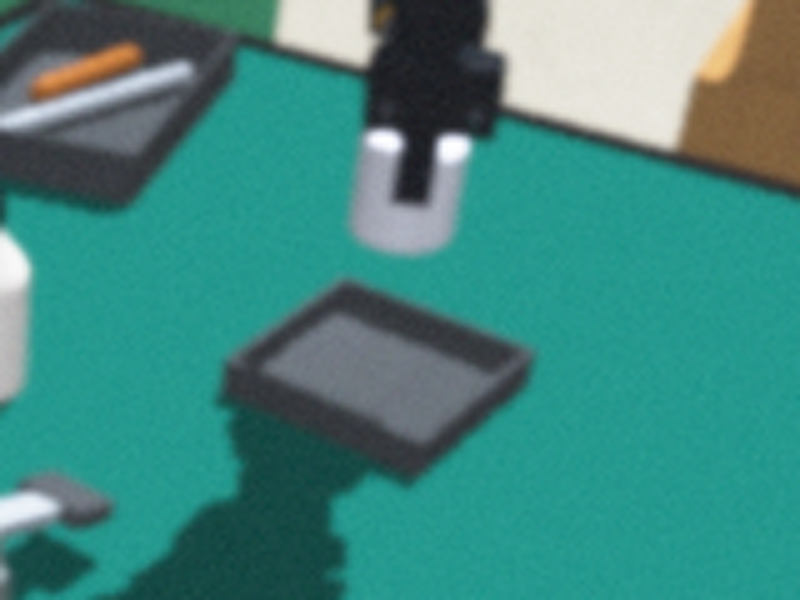

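View pics/scene11.png

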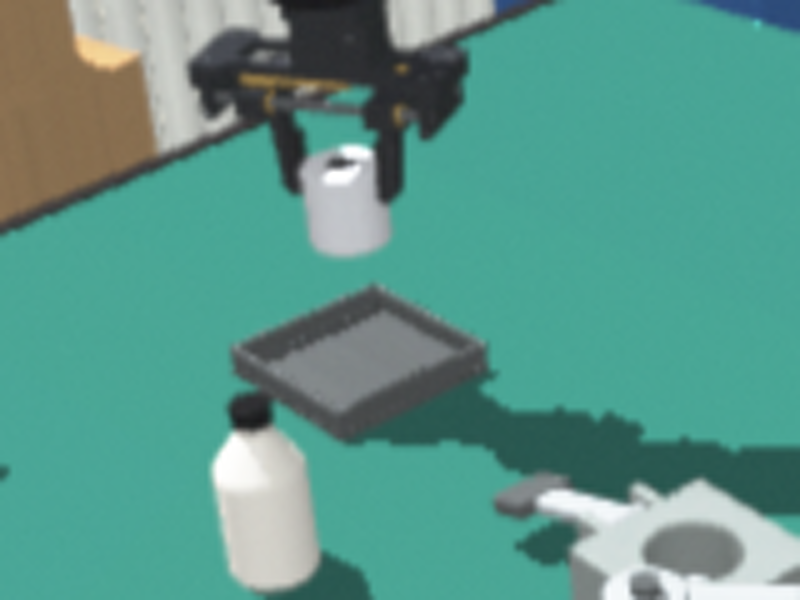

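Both views show the hub upright, hanging over the tray's middle. Descend.

```bash

python3 -m creep '[{"hand":0.05,"slide":[0.008,0.005,0.03],"turn":0},{"hand":0.05,"slide":[0,0,0.03],"turn":0},{"hand":0.05,"slide":[0,0,0.03],"turn":0},{"hand":0.05,"slide":[0,0,0.01],"turn":0},{"hand":0.05,"slide":[0,0,0],"turn":0}]'
python3 -m creep '[{"hand":0.05,"slide":[0,0,0.004],"turn":0},{"hand":0.05,"slide":[0,0,0.003],"turn":0},{"hand":0.05,"slide":[0,0,0],"turn":0}]'
```

```text
clock: 25.65
tool_pos: [0.4432, -0.3862, 0.0639]
eef_rot: [0.845, -0.535, 0.001, 0.0]
contact_force: [0.8, 0.0, -2.7]
opening: 0.671
clock: 26.02
tool_pos: [0.4422, -0.3861, 0.056]
eef_rot: [0.845, -0.535, 0.0, 0.0]
contact_force: [-0.5, -0.1, -2.5]
opening: 0.67
```

```bash

python3 -m creep '[{"hand":0.05,"slide":[0,0,0.003],"turn":0},{"hand":0.05,"slide":[0,0,0.001],"turn":0},{"hand":0.05,"slide":[0,0,0],"turn":0}]'
python3 -m creep '[{"hand":0.05,"slide":[0,0,0.001],"turn":0},{"hand":0.05,"slide":[0,0,0],"turn":0}]'
```

```text
clock: 26.4
tool_pos: [0.4421, -0.3859, 0.0516]
eef_rot: [0.845, -0.535, -0.0, -0.0]
contact_force: [0.0, 0.0, -2.9]
opening: 0.67
clock: 26.65
tool_pos: [0.4422, -0.386, 0.0507]
eef_rot: [0.845, -0.535, 0.0, 0.0]
contact_force: [0.0, 0.3, -2.6]
opening: 0.669
```

```bash

python3 -m creep '[{"hand":0.05,"slide":[0,0,0.001],"turn":0},{"hand":0.05,"slide":[0,0,0],"turn":0}]'
python3 -m creep '[{"hand":0.05,"slide":[0,0,0.001],"turn":0},{"hand":0.05,"slide":[0,0,0],"turn":0}]'
```

```text
clock: 26.9
tool_pos: [0.4422, -0.386, 0.05]
eef_rot: [0.845, -0.535, 0.0, 0.0]
contact_force: [-0.8, 0.2, 2.5]
opening: 0.667
clock: 27.15
tool_pos: [0.4423, -0.386, 0.0499]
eef_rot: [0.845, -0.535, 0.0, 0.0]
contact_force: [-3.0, 2.8, 9.6]
opening: 0.672
```

Contact with the tray floor. Release slowly, rise and check.

```bash

python3 -m creep '[{"hand":0.062,"slide":[0,0,-0.001],"turn":0},{"hand":0.07,"slide":[0,0,0],"turn":0},{"hand":0.085,"slide":[0,0,0],"turn":0},{"hand":0.085,"slide":[0,0,0],"turn":0},{"hand":0.085,"slide":[0,0,0],"turn":0}]'
python3 -m creep '[{"hand":0.085,"slide":[0,0,-0.03],"turn":0},{"hand":0.085,"slide":[0,0,-0.05],"turn":0},{"hand":0.085,"slide":[0,0,-0.06],"turn":0},{"hand":0.085,"slide":[0,0,-0.06],"turn":0},{"hand":0.085,"slide":[0,0,0],"turn":0}]'
python3 - <<'E'
from h import *
s=get_state();print(s["tool_pos"],s["contact_force"])
p=snapshot("scene"); save(p,"scene12.png",(180,110,460,320),2.8)
p=snapshot("wrist"); save(p,"wrist12.png")
d=p["depth"];H,W=d.shape
vv,uu=np.mgrid[0:H,0:W];K=p["mtx"]
c=np.stack([(uu-K[0,2])/K[0,0]*d,(vv-K[1,2])/K[1,1]*d,d,np.ones_like(d)],-1)
P=(c@np.linalg.inv(p["camera_from_world"]).T)[...,:3]
q=P[(d>0)&(abs(P[...,2]-.065)<.004)&(np.hypot(P[...,0]-.44,P[...,1]+.385)<.05)]
print(len(q), cv2.minEnclosingCircle(q[:,:2].astype(np.float32)), np.median(q[:,2]))
E
```

```text
clock: 27.78
tool_pos: [0.4422, -0.386, 0.0496]
eef_rot: [0.845, -0.535, -0.0, 0.0]
contact_force: [-0.3, 1.0, 0.2]
opening: 0.966
clock: 28.4
tool_pos: [0.4448, -0.3875, 0.2547]
eef_rot: [0.844, -0.536, 0.005, 0.0]
contact_force: [0.4, 0.6, -0.0]
opening: 0.967
[ 0.44481362 -0.38753966  0.2546706 ] [ 0.40293329  0.61053024 -0.01254821]
2660 ((0.4422406554222107, -0.38733434677124023), 0.0300242118537426) 0.064261295205187
```

View pics/scene12.png

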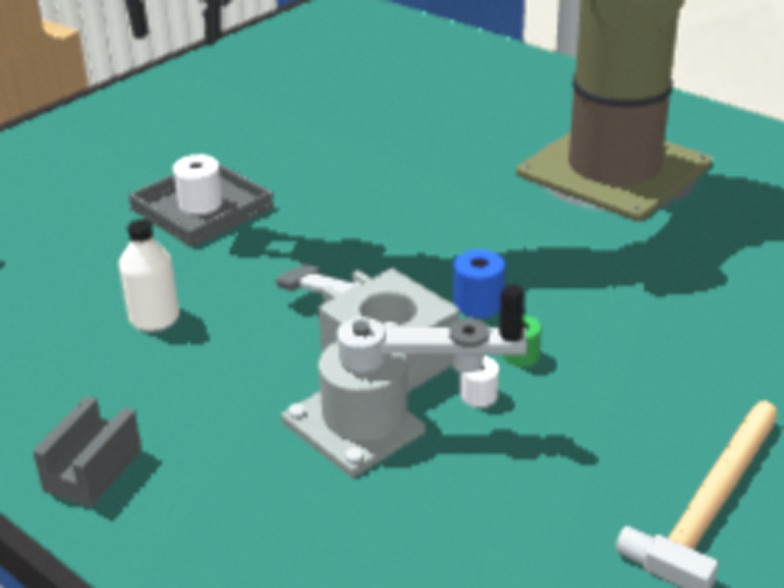

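View pics/wrist12.png

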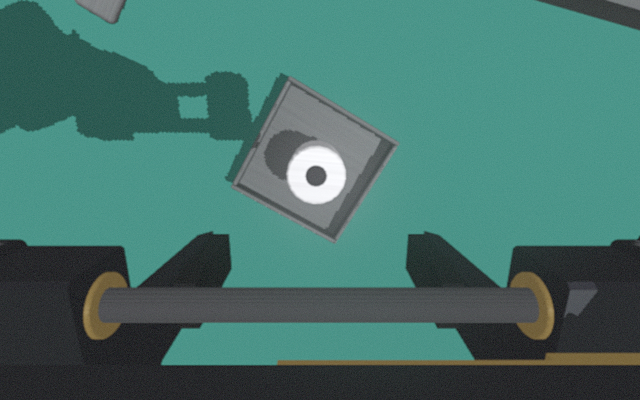

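The hub stands upright in the tray, with its top at z 0.064 and centred at (316,175). The nest is empty, the arm is still swung clear, and the bottle and hammer are untouched. Hand in.

```bash
python3 -c "
from plant import *
print(finish_job())"
```

```text
the job is handed in; nothing more can be done
None
```

The job is done and handed in at about 28.5 s of the 72 s allowed.

- **Swing arm:** I swung it clockwise until the stop came up at about 80°. I pressed it there at 8–10 N for over half a second, then left it swung clear. Partway through I had to let go of the knob and give the gripper a half turn, because joint 7 was nearing its limit.
- **Ejector lever:** I pressed it to its end stop, with the pad 38 mm up and a peak reading of about 25 N. The hub rose to the expected height, its top measured 103 mm up.
- **Hub:** I gripped the large white/silver hub from the nest at 30 N and lowered it until it touched the tray floor, reading up to about 10 N, then released it.

In the last pictures the hub stands upright in the tray, near the middle. Its top is 64 mm up, against 65 mm expected, so it sits on the floor. The nest is empty and the lever is still down. The arm is still clear, and the bottle and hammer look undisturbed. The gripper is clear of everything.

Two things were off along the way. My first move command was refused because it lacked some fields, so it moved nothing. While pressing the stop I also read 4–8 N of vertical force on top of the push, so the total was about 11–12 N. No check on the final state failed.

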